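# Clamp a balsa block under the swing strap of a sanding jig

## Robot

A 6-joint arm with a two-finger parallel gripper is mounted at the origin on a cart in front of the work surface, level with it; the furniture and walls round the work are solid. World frame = base frame: x ahead of the robot, y to its left, z up, the work surface at z = 0. Lengths are in m, angles in rad, forces in N, time in s.
With the tool pointing down it reaches from about 0.425 to 0.95 m from the base axis. Payload 14.7 kg.
Tool frame: the origin (TCP) lies midway between the tips of the shut fingers; the grasp point (between the pads) lies 19 mm behind it; z points along the fingers, y is the line along which they close (so a half turn about z gives the same grasp; the last joint's range is limited). The gripper opens to 85 mm and grips with 20 to 120 N. Pads are 22 mm wide; open, the fingers measure 114 mm over their backs; the gripper's body (76 mm by 85 mm) begins 54 mm behind the grasp point. The pads swing forward as they close: fully open they stand 13 mm farther back than shut.
Start: joints at [1.17, 0.48, 1.596, -0, 1.065, -0.047], TCP at [0.225, 0.61, 0.231] pointing down, gripper open.
Joint ranges: [-2.75, 2.75], [-0.82, 2.05], [0.23, 2.67], [-1.56, 4.7], [0.09, 2.69], [-2.92, 2.92]. Speed limits (rad/s): [1.89, 1.89, 2.39, 3.01, 3.01, 3.01].

## Interface

Orientations are given as [roll, pitch, yaw] about the fixed x, y, z axes, in that order (R = Rz(yaw) Ry(pitch) Rx(roll)).
In Python, from bench import readout, optics, ctrl gives the robot as it stands.
- The arm moves only by the tool drive_tool, never from a script. Its argument "deltas" is text: rows parted by semicolons, each of 5 numbers parted by spaces: the opening, from 0 (shut) to 1 (fully open), then the shift along the tool's x, y, z each as a share of 0.05 m, from -1 to 1, then the turn about the tool's z as a share of 90 degrees, from -1 to 1. A call has 1 to 10 rows; each row shifts and turns the commanded pose from where the row before left it, along the tool's axes as they then stand; what a row does not reach is not made up. A row lasts 1/12 s, in which the tool goes at most 41.7 mm and 7.16 degrees, less where a joint would pass 70% of its speed; a pose out of reach is approached as far as the arm can. A call with a number of a shift or a turn outside -1 to 1 is refused whole. A call with a gripper value outside its range is refused whole. The fingers move at their own pace and stop on an object; "squeeze" is the grip in N (left out, the last holds). Time passes only in rows, so rows that do not move let the fingers close. It gives the time, the measured TCP pose, the force, the opening and the grip force at its end, in the units of the state.
- readout.state(): the state, without advancing time (a new reading comes with each control period).
- optics.grab_frame(name): name is "scene" or "top" or "wrist"; returns a dict with "img" (480x640x3 uint8, red, green, blue), "mtx" (3x3 intrinsics, pixels), "origin" and "orientation" of the camera in the world; the wrist camera has in their place "mount" (4x4, takes a point from camera to tool coordinates, whose origin is the TCP and whose axes are the flange's). Camera axes: x right, y down, z forward; pixel columns grow to the right and rows downward; lengths in m; the calibration is good to about 2 mm. A picture is of the moment at which its call begins: read the wrist's pose just before it. There is no depth.
- ctrl.close_job(): hands the job in; it is judged then, once.
The state is a dict: "time": time; "joints": joint angles; "joint_vel": joint speeds; "joint_efforts": joint torques, N m; "eef_pos": TCP position; "tcp_rot": TCP orientation; "contact_force": force on the tool from outside, world axes, zero at the start; "wrist_torque": the same for the moment, N m; "grip_width": finger opening in m; "finger_force": force on a finger pad.
Only numpy, scipy, OpenCV 4.12 (cv2) and the standard library are available. Lean on these libraries where they do the work, as an engineer would, in place of code of your own. Each camera call takes 0.05 s, during which the arm holds its last target. There are 200 camera calls.

## Task

Clamp the little balsa block in the plywood jig so that it can be sanded: slide it flat against the wooden fence, then swing the steel strap over it as far as its stop pin. Then press the strap's spring-loaded captive screw-knob down, turning it clockwise until its thread catches in the bush below, and tighten it until it clicks past its detent and stays locked. Leave the glue bottle, the roll of tape and the silver coach where they are.

Things in the scene. Friction and masses are not known exactly. Their poses are not given: they have to be found in the camera images.
- jig: Plywood sanding jig, heavy, does not move, 130 x 300 x 16 mm; origin under the centre of the board; x away from the robot at yaw 0, y along its long side, z up; bed at z = 16 mm. Strap pivot at x 0, y +90 mm. Steel stop pin, 10 mm thick and 26 mm high, at x -20, y +52 mm
- fence_face (a point): Middle of the fence's working face, at x 0, y +12 mm in the jig's frame, 4.5 mm above the bed. The wooden fence is 10 mm wide, 9 mm high and 100 mm long along the jig's x; the face looks to the jig's -y. Axes as the jig's
- bush_mouth (a point): Centre of the brass bush's top (x 0, y -105, z 29 mm in the jig), 45 mm wide. Two-start quick thread: its rim has two gaps, half a turn apart, for the screw's two lugs; where is not told. With the lugs on the rim the knob's disc stops about 80 mm above the table; in the gaps it can be pressed down to 69 mm, and turning clockwise (seen from above) then catches the thread
- balsa_block: Loose balsa block, 21 x 62 x 12 mm, 16 g, on the bed, its length roughly along the jig's x; origin at the centre of its underside, own y along its length, x across. Against the fence its origin is at about y = +2 mm in the jig's frame; where it lies along x does not matter
- strap (a joint): Swing angle of the steel strap about its upright pivot, rad: 0 = over the block, at the stop pin, knob over the bush, along the jig's -y; grows as it swings away (to 1.7). It stays where left. 30 mm wide, 8 mm thick, underside 31.5 mm above the table, 195 mm from pivot to knob axis; 3 N at mid-length swing it; a rubber pad below it: the sprung pivot lets the knob end tip down 3 mm onto the block
- strap_flank (a point): Point half-way up the strap's flank on the side it opens to, 100 mm from the pivot: pushing on the flank here swings the strap shut. Its x axis points out of the flank, its -y axis along the strap to the knob
- knob_disc (a point): Centre of the upper face of the black knob's disc: disc 72 mm across, 7 mm thick, with a raised bar grip across it 66 mm long, 13 mm wide, 20 mm high, along this point's x axis; z up. Springs hold the disc 84.5 mm above the table; 3 N start it down, 10 N hold it at 69 mm. There the thread takes 1 rad (disc held at 70 to 71 mm), then comes a stiff hump (0.2 N m), a click, a stop: locked at 68 mm
- glue_bottle: White glue bottle, 38 mm across, 72 mm high, standing; origin at the centre of its foot; to be left alone
- tape_roll: Roll of masking tape lying flat, 100 mm across, 25 mm high; origin at the centre of its underside; to be left alone
- coach: Silver miniature railway coach, 18 x 100 x 22 mm; origin at the centre of its underside; to be left alone

How it is judged:
On the way, in this order (a step that is already met when the one before it is completed fails the run):
1. the block lies flat against the fence (y of balsa_block in the frame of jig between -0.0015 and 0.005 m and angle between the y axis of balsa_block and the x axis of jig, either way round below 0.06 rad), for 0.2 s.
2. the strap is swung home over the block, which is still flat against the fence (all of step 1 and value of joint strap below 0.03 rad), for 0.2 s.
3. the knob is pressed through the gaps of the bush's rim, below 72.5 mm (z of knob_disc in the frame of jig below 0.0725 m), for 0.1 s.
At the end, for the whole second after the job is handed in: The knob is locked past its detent (its disc below 69 mm in the jig's frame with nothing holding it), the strap is home (within 0.03 rad) and presses on the block with more than 3 N, and the block lies against the fence (within 3 mm, within 0.06 rad) (all of step 2 and z of knob_disc in the frame of jig below 0.069 m and contact force between strap and balsa_block above 3 N and angular speed of balsa_block below 0.05 rad/s); the robot touches nothing.
It fails at once if the glue bottle is moved more than 30 mm (distance of glue_bottle from where it was at the start of the episode above 0.03 m).
It fails at once if the tape roll is moved more than 30 mm (distance of tape_roll from where it was at the start of the episode above 0.03 m).
It fails at once if the coach is moved more than 30 mm (distance of coach from where it was at the start of the episode above 0.03 m).
It also fails if it takes over 64 s, if anything falls off the work surface, if the arm or the gripper's body presses on something with over 40 N, if the wrist force passes 120 N, or if a joint passes its speed limit or range.

## Working session

There is one attempt and no reset: what is moved stays moved. The work goes in short steps, Python scripts to look and compute and a tool call to move; the robot and the scene stay as the last step left them, time stands still between calls to the robot, and variables do not carry over. Pictures are saved under pics/ and viewed, at most 10 in all, crops included, and the job is handed in when it is done.

Besides the shell and the picture viewer there is one more tool, called after "Request:" as name(argument=value, ...) on one line, values as JSON. drive_tool: Moves the arm, as the interface text tells. Its arguments: {"type":"object","properties":{"deltas":{"type":"string"},"squeeze":{"type":"number"}},"required":["deltas"]}

```bash
mkdir -p pics; cat > h.py <<'E'
import numpy as np, cv2, json
from bench import readout, optics, ctrl
from scipy.spatial.transform import Rotation as R
def snap(name,fn):
    s=readout.state(); f=optics.grab_frame(name)
    cv2.imwrite(f'pics/{fn}.png',cv2.cvtColor(f['img'],cv2.COLOR_RGB2BGR))
    K=np.array(f['mtx'])
    if 'mount' in f:
        T=np.eye(4);T[:3,:3]=R.from_euler('xyz',s['tcp_rot']).as_matrix();T[:3,3]=s['eef_pos'];C=T@np.array(f['mount'])
    else:
        o=np.array(f['orientation']);C=np.eye(4);C[:3,:3]=o if o.shape==(3,3) else R.from_euler('xyz',o).as_matrix();C[:3,3]=f['origin']
    np.savez(f'pics/{fn}.npz',K=K,C=C)
def pt(fn,u,v,z):
    d=np.load(f'pics/{fn}.npz');C=d['C'];r=C[:3,:3]@np.linalg.solve(d['K'],[u,v,1])
    return C[:3,3]+r*(z-C[2,3])/r[2]
def px(fn,P):
    d=np.load(f'pics/{fn}.npz');C=d['C'];p=d['K']@(C[:3,:3].T@(np.array(P)-C[:3,3]));return p[:2]/p[2]
E
python3 - <<'E'
from h import *
snap('top','top0');snap('scene','sc0')
print(readout.state())
for n in('top0','sc0'):
    d=np.load(f'pics/{n}.npz');print(d['K'],d['C'])
E
```

```text
{'time': 0.1, 'joints': array([ 1.17040727e+00,  4.80768396e-01,  1.59682181e+00, -4.54633251e-05,
        1.06512884e+00, -4.65849288e-02]), 'joint_vel': array([ 2.25720340e-05, -1.79918021e-03, -2.06885012e-03, -9.57770098e-04,
       -9.42359884e-04, -5.06508257e-04]), 'joint_efforts': array([ 1.57889091e-03, -9.52261806e+01, -4.31048620e+01, -7.85478596e-05,
        5.17875276e-03, -1.97694379e-05]), 'eef_pos': array([0.22503845, 0.60938807, 0.23073297]), 'tcp_rot': array([-3.14046564e+00, -1.27480441e-05,  2.78781056e+00]), 'contact_force': array([-0.53564163,  0.4980213 , -0.40237901]), 'wrist_torque': array([-0.00276254, -0.01620171,  0.00444809]), 'finger_force': 0.0, 'grip_width': 0.0855979667581229}
[[544.46669373   0.         319.15905111]
 [  0.         544.46669373 235.67333046]
 [  0.           0.           1.        ]] [[-1.69804674e-02 -9.70966867e-01  2.38610576e-01  2.59742973e-01]
 [-9.99855609e-01  1.66454665e-02 -3.41904007e-03  7.29217456e-02]
 [-6.52009731e-04 -2.38634180e-01 -9.71109316e-01  1.35009673e+00]
 [ 0.00000000e+00  0.00000000e+00  0.00000000e+00  1.00000000e+00]]
[[585.42222904   0.         321.0560374 ]
 [  0.         585.42222904 246.08668049]
 [  0.           0.           1.        ]] [[ 0.66624837 -0.40353607  0.62711383 -0.25280556]
 [-0.74572779 -0.35851405  0.56156722 -0.66902821]
 [-0.00178351 -0.84179945 -0.53978746  0.77220589]
 [ 0.          0.          0.          1.        ]]
```

View pics/top0.png

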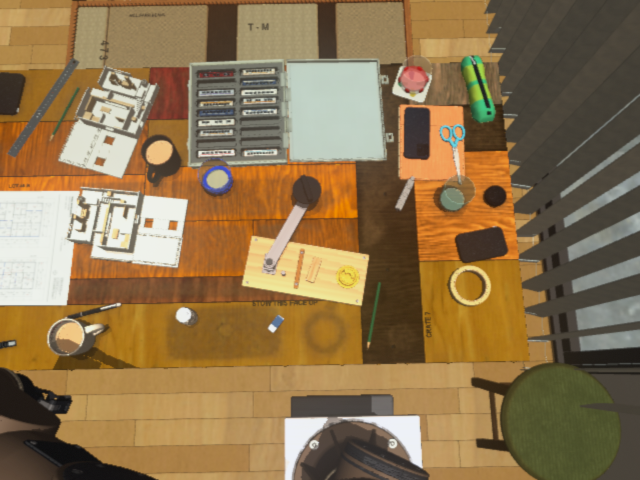

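View pics/sc0.png

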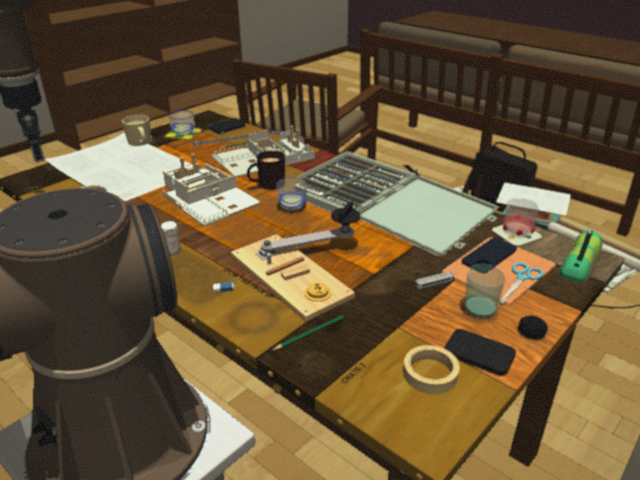

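The top view shows the jig with the pivot near (269,264), fence near (299,269), block near (313,270), bush near (348,276) and the knob swung out at (306,192). The coach is at (405,194), the bottle at (185,316) and the tape at (469,286). I'll enlarge it.

```bash
python3 - <<'E'
from h import *
a=cv2.imread('pics/top0.png')[170:320,230:430]
cv2.imwrite('pics/crop0.png',cv2.resize(a,None,fx=4,fy=4,interpolation=cv2.INTER_CUBIC))
E
```

```text
(no output)
```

View pics/crop0.png

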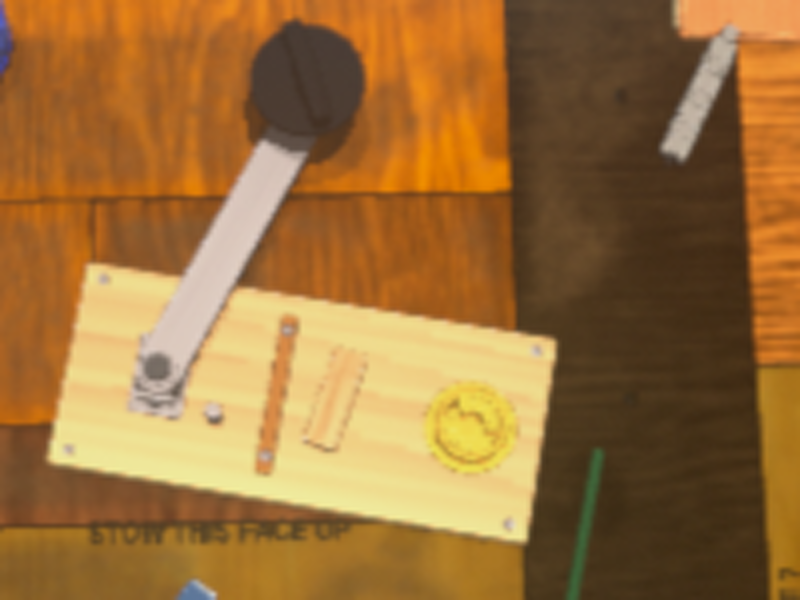

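```bash
cat >> h.py <<'E'
def fr(x,y,yaw):
    T=np.eye(4);T[:3,:3]=R.from_euler('z',yaw).as_matrix();T[:3,3]=[x,y,0];return T
E
python3 - <<'E'
from h import *
P=lambda u,v,z: pt('top0',230+u/4,170+v/4,z)
c=[P(*q,.016)for q in((89,264),(555,340),(527,543),(48,462))]
for q in c: print(q.round(4))
o=sum(c)/4
y=(c[0]+c[3])/2-(c[1]+c[2])/2; print('len',np.linalg.norm(y)); x=(c[0]+c[1])/2-(c[2]+c[3])/2;print(np.linalg.norm(x))
yaw1=np.arctan2(y[1],y[0])-np.pi/2; yaw2=np.arctan2(x[1],x[0]);print('yaw',yaw1,yaw2,o)
yaw=(yaw1*3+yaw2)/4
J=fr(o[0],o[1],yaw);Ji=np.linalg.inv(J)
j=lambda p:(Ji@np.r_[p,1])[:3].round(4)
for n,q in dict(bush=(470,426,.029),b1=(335,345,.028),b2=(368,354,.028),b3=(333,451,.028),b4=(303,440,.028),f1=(289,318,.025),f2=(263,472,.025),piv=(157,366,.045),stop=(212,409,.042),knob=(307,79,.0845),g1=(292,25,.1045),g2=(322,128,.1045),s1=(268,145,.0395),s2=(310,152,.0395)).items():
    p=P(*q);print(n,p.round(4),j(p))
np.save('J.npy',J)
for q in((405,194,.02),(185,316,.07),(469,286,.025)):print(pt('top0',*q).round(3))
E
```

```text
[0.5896 0.237  0.016 ]
[ 0.5356 -0.0549  0.016 ]
[ 0.4093 -0.0329  0.016 ]
[0.4642 0.2608 0.016 ]
len 0.29785029925274437
0.12793144484692368
yaw -0.1837466808048085 -0.1798262952084571 [0.49968264 0.1024797  0.016     ]
bush [0.48   0.0005 0.029 ] [-0.0008 -0.1038  0.029 ]
b1 [0.5323 0.0826 0.028 ] [ 0.0357 -0.0137  0.028 ]
b2 [0.5263 0.0622 0.028 ] [ 0.0335 -0.0347  0.028 ]
b3 [0.4662 0.0847 0.028 ] [-0.0297 -0.0235  0.028 ]
b4 [0.4733 0.103  0.028 ] [-0.0261 -0.0043  0.028 ]
f1 [0.5506 0.111  0.025 ] [0.0485 0.0176 0.025 ]
f2 [0.4544 0.1278 0.025 ] [-0.0491  0.0167  0.025 ]
piv [0.5176 0.1912 0.045 ] [0.0015 0.0905 0.045 ]
stop [0.491  0.1579 0.042 ] [-0.0186  0.0529  0.042 ]
knob [0.6868 0.0968 0.0845] [0.185  0.0285 0.0845]
g1 [0.7146 0.1051 0.1045] [0.2108 0.0417 0.1045]
g2 [0.6491 0.0878 0.1045] [0.1496 0.0128 0.1045]
s1 [0.6588 0.1227 0.0395] [0.1528 0.0488 0.0395]
s2 [0.6538 0.0964 0.0395] [0.1527 0.022  0.0395]
[ 0.693 -0.154  0.02 ]
[0.386 0.385 0.07 ]
[ 0.452 -0.297  0.025]
```

Request:
drive_tool(deltas="0 0 0 0 0.078; 0 0 0 0 0.078; 0 0 0 0 0.078; 0 0 0 0 0.078; 0 0 0 0 0.078; 0 0 0 0 0.078; 0 0 0 0 0.078; 0 0 0 0 0.078; 0 0 0 0 0.078; 0 0 0 0 0.078", squeeze=40)

```text
time: 0.93
eef_pos: [0.2251, 0.6095, 0.2309]
tcp_rot: [-3.141, 0.001, 1.556]
contact_force: [0.8, -0.7, 0.6]
grip_width: 0.0001
finger_force: 0.0
```

Request:
drive_tool(deltas="0 0 0 0 0.078; 0 0 0 0 0.033; 0 -0.56 0.4 0 0; 0 -0.56 0.4 0 0; 0 -0.56 0.4 0 0; 0 -0.56 0.4 0 0; 0 -0.56 0.4 0 0; 0 -0.56 0.4 0 0; 0 -0.56 0.4 0 0; 0 -0.56 0.4 0 0")

```text
time: 1.77
eef_pos: [0.342, 0.3588, 0.2312]
tcp_rot: [-3.141, 0.0, 1.388]
contact_force: [0.7, 0.7, -0.1]
grip_width: 0.0
finger_force: 0.0
```

Request:
drive_tool(deltas="0 -0.56 0.4 0 0; 0 -0.56 0.4 0 0; 0 -0.56 0.4 0 0; 0 -0.56 0.4 0 0; 0 -0.56 0.4 0 0; 0 -0.56 0.4 0 0; 0 -0.56 0.4 0 0; 0 -0.56 0.4 0 0; 0 -0.56 0.4 0 0; 0 0 0 0 0")

```text
time: 2.6
eef_pos: [0.4753, 0.0756, 0.2313]
tcp_rot: [3.14, 0.001, 1.385]
contact_force: [-0.8, 2.1, -0.4]
grip_width: -0.0001
finger_force: 0.0
```

```bash
cat >> h.py <<'E'
def rep():
    s=readout.state();J=np.load('J.npy');T=np.eye(4);T[:3,:3]=R.from_euler('xyz',s['tcp_rot']).as_matrix();T[:3,3]=s['eef_pos']
    q=np.linalg.inv(J)@T
    print('t',round(s['time'],2),'jigpos',q[:3,3].round(4),'toolx ang in jig',round(np.arctan2(q[1,0],q[0,0]),4),'j6',round(s['joints'][5],3),'F',s['contact_force'].round(1),'M',s['wrist_torque'].round(2),'w',round(s['grip_width'],4));return s,q
E
python3 - <<'E'
from h import *
rep();snap('wrist','w1')
d=np.load('pics/w1.npz')
J=np.load('J.npy')
for p in ((0,-.105,.029),(0,.012,.025),(.0034,-.019,.028)):print(px('w1',(J@np.r_[p,1])[:3]))
E
```

```text
t 2.6 jigpos [-0.0191 -0.0309  0.2313] toolx ang in jig 1.5681 j6 0.282 F [-0.8  2.1 -0.4] M [-0.01 -0.04  0.04] w -0.0001
[341.73273509 281.04951726]
[342.93756824 158.91224917]
[346.42666086 193.70032589]
```

View pics/w1.png

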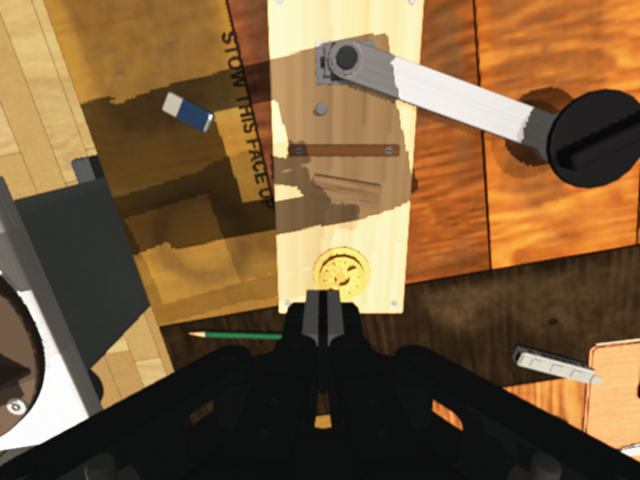

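The wrist view agrees with the top view to a few mm: fence face at about (344,157), block at about (348,189), bush at about (342,272). The fingers are shut and aligned with the jig axes. I'll go down beside the block.

Request:
drive_tool(deltas="0 -0.48 0.44 0 0; 0 0 0 0.8 0; 0 0 0 0.8 0; 0 0 0 0.8 0; 0 0 0 0.8 0; 0 0 0 0.6 0; 0 0 0 0.3 0; 0 0 0 0 0; 0 0 0 0 0")

```text
time: 3.4
eef_pos: [0.4895, 0.053, 0.0259]
tcp_rot: [-3.139, 0.0, 1.389]
contact_force: [-0.2, 0.6, 0.8]
grip_width: 0.0001
finger_force: 0.0
```

```bash
python3 -c "
from h import *
rep()"
```

```text
t 3.4 jigpos [-0.001  -0.0505  0.0259] toolx ang in jig 1.5716 j6 0.228 F [-0.2  0.6  0.8] M [ 0.    0.01 -0.02] w 0.0001
```

Request:
drive_tool(deltas="0 0 0 0.1 0; 0 0.06 0.04 0 0; 0 0.06 0.04 0 0; 0 0.06 0 0 0; 0 0.06 0 0 0; 0 0.06 0 0 0; 0 0.06 0 0 0; 0 0.06 0 0 0; 0 0.04 0 0 0; 0 0 0 0 0")

```text
time: 4.23
eef_pos: [0.4985, 0.0746, 0.0213]
tcp_rot: [3.142, -0.0, 1.389]
contact_force: [0.3, 0.8, 0.3]
grip_width: -0.0001
finger_force: 0.0
```

Request:
drive_tool(deltas="0 0.03 0 0 0; 0 0.03 0 0 0; 0 0 0 0 0")

```text
time: 4.48
eef_pos: [0.4991, 0.0773, 0.0213]
tcp_rot: [3.142, -0.0, 1.388]
contact_force: [-0.0, 0.8, 0.7]
grip_width: -0.0001
finger_force: 0.0
```

Request:
drive_tool(deltas="0 0.03 0 0 0; 0 0 0 0 0")

```text
time: 4.65
eef_pos: [0.4993, 0.0788, 0.0213]
tcp_rot: [-3.142, -0.0, 1.388]
contact_force: [0.2, 0.2, 0.7]
grip_width: -0.0003
finger_force: 0.0
```

```bash
python3 -c "
from h import *
rep()"
```

```text
t 4.65 jigpos [ 0.004  -0.0234  0.0213] toolx ang in jig 1.571 j6 0.279 F [0.2 0.2 0.7] M [ 0.03  0.   -0.03] w -0.0003
```

Request:
drive_tool(deltas="0 0.03 0 0 0; 0 0.03 0 0 0; 0 0 0 0 0")

```text
time: 4.9
eef_pos: [0.4999, 0.0818, 0.0213]
tcp_rot: [3.141, -0.0, 1.388]
contact_force: [0.9, 0.2, 1.0]
grip_width: 0.0001
finger_force: 0.0
```

Request:
drive_tool(deltas="0 0.03 0 0 0; 0 0 0 0 0")

```text
time: 5.07
eef_pos: [0.5001, 0.0832, 0.0213]
tcp_rot: [-3.142, -0.0, 1.388]
contact_force: [-0.9, 0.5, -1.0]
grip_width: -0.0
finger_force: 0.0
```

Request:
drive_tool(deltas="0 0.03 0 0 0; 0 0 0 0 0")

```text
time: 5.23
eef_pos: [0.5003, 0.0846, 0.0213]
tcp_rot: [-3.141, 0.0, 1.388]
contact_force: [-0.4, -2.4, 0.6]
grip_width: 0.0
finger_force: 0.9
```

Request:
drive_tool(deltas="0 0.02 0 0 0; 0 0 0 0 0")

```text
time: 5.4
eef_pos: [0.5003, 0.0848, 0.0213]
tcp_rot: [-3.141, 0.001, 1.389]
contact_force: [-0.0, -14.2, 2.8]
grip_width: -0.0001
finger_force: 6.8
```

```bash
python3 - <<'E'
from h import *
rep();snap('wrist','w2');snap('top','t2')
a=cv2.imread('pics/w2.png');b=cv2.imread('pics/t2.png')[220:310,230:380]
cv2.imwrite('pics/c2.png',np.hstack([cv2.resize(a,(400,300)),cv2.resize(b,(400,300))]))
E
```

```text
t 5.4 jigpos [ 0.0038 -0.0173  0.0213] toolx ang in jig 1.5714 j6 0.292 F [ -0.  -14.2   2.8] M [-2.31  0.08 -0.01] w -0.0001
```

View pics/c2.png

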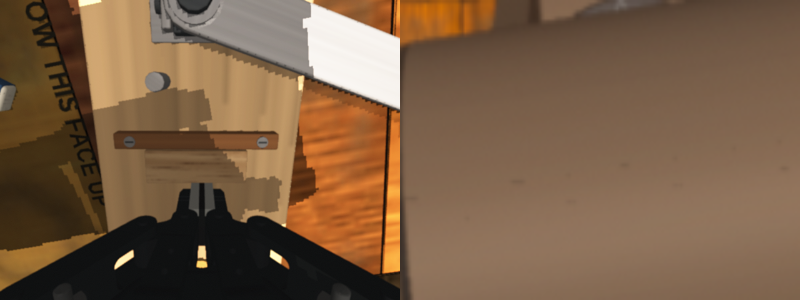

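The block lies flat against the fence (left image, fence front edge and block edge parallel and touching). I'll back off, rise, and go round to the strap's opening-side flank.

Request:
drive_tool(deltas="0 -0.2 0 0 0; 0 -0.2 0 0 0; 0 0 0 -0.7 0; 0 0 0 -0.8 0; 0 0 0 -0.5 0; 0 0.55 0.43 0 0; 0 0.55 0.43 0 0; 0 0.55 0.43 0 0; 0 0.55 0.43 0 0; 0 0.55 0.43 0 0")

```text
time: 6.33
eef_pos: [0.6286, 0.1819, 0.1214]
tcp_rot: [3.142, -0.0, 1.388]
contact_force: [0.1, -1.0, 0.4]
grip_width: 0.0
finger_force: 0.0
```

Request:
drive_tool(deltas="0 0.05 0.05 0.5 0; 0 0 0 0.6 0; 0 0 0 0.5 0; 0 0 0 0.12 0; 0 0 0 0 0")

```text
time: 6.75
eef_pos: [0.629, 0.1825, 0.0334]
tcp_rot: [-3.138, 0.002, 1.388]
contact_force: [-0.5, -1.3, 0.1]
grip_width: -0.0
finger_force: 0.0
```

```bash
python3 - <<'E'
from h import *
rep();snap('wrist','w3')
a=cv2.imread('pics/w3.png')
cv2.imwrite('pics/c3.png',cv2.resize(a,(480,360)))
E
```

```text
t 6.75 jigpos [0.1126 0.1022 0.0334] toolx ang in jig 1.5706 j6 0.419 F [-0.5 -1.3  0.1] M [ 0.06  0.06 -0.03] w -0.0
```

View pics/c3.png

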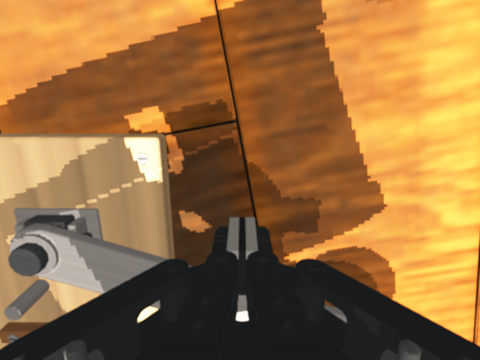

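The fingers are beyond the strap, on its opening side (strap at lower left of the fingertips). I'll swing it along the arc.

Request:
drive_tool(deltas="0 -0.15 -0.08 0 0; 0 -0.15 -0.08 0 0; 0 -0.16 -0.02 0 0; 0 -0.16 -0.02 0 0; 0 -0.16 -0.02 0 0; 0 -0.16 -0.06 0 0; 0 -0.16 -0.06 0 0; 0 -0.16 -0.06 0 0")

```text
time: 7.47
eef_pos: [0.5992, 0.1245, 0.0356]
tcp_rot: [3.141, -0.0, 1.388]
contact_force: [0.3, 3.7, 4.5]
grip_width: -0.0003
finger_force: 2.3
```

Request:
drive_tool(deltas="0 -0.14 -0.1 0 0; 0 -0.14 -0.1 0 0; 0 -0.14 -0.1 0 0; 0 -0.11 -0.14 0 0; 0 -0.11 -0.14 0 0; 0 -0.11 -0.14 0 0; 0 -0.07 -0.17 0 0; 0 -0.07 -0.12 0 0; 0 0 0 0 0")

```text
time: 8.22
eef_pos: [0.5394, 0.0902, 0.0351]
tcp_rot: [-3.139, 0.001, 1.388]
contact_force: [0.6, 0.4, -0.8]
grip_width: -0.0003
finger_force: 0.1
```

```bash
python3 -c "
from h import *
rep()"
```

```text
t 8.22 jigpos [ 0.0413 -0.0048  0.0351] toolx ang in jig 1.571 j6 0.293 F [ 0.6  0.4 -0.8] M [-0.12 -0.12  0.  ] w -0.0003
```

Request:
drive_tool(deltas="0 -0.04 -0.06 0 0; 0 -0.03 -0.06 0 0; 0 -0.02 -0.06 0 0; 0 0 0 0 0")

```text
time: 8.55
eef_pos: [0.5315, 0.0878, 0.0352]
tcp_rot: [-3.141, 0.0, 1.388]
contact_force: [1.5, 0.2, 0.4]
grip_width: 0.0001
finger_force: 0.7
```

Request:
drive_tool(deltas="0 0 -0.04 0 0; 0 0 0 0 0")

```text
time: 8.72
eef_pos: [0.5298, 0.0882, 0.0352]
tcp_rot: [-3.141, 0.0, 1.388]
contact_force: [1.1, -0.9, 0.3]
grip_width: -0.0003
finger_force: 1.0
```

Request:
drive_tool(deltas="0 0 -0.03 0 0; 0 0 0 0 0")

```text
time: 8.88
eef_pos: [0.5284, 0.0885, 0.0352]
tcp_rot: [-3.141, 0.0, 1.388]
contact_force: [1.8, -0.8, 0.3]
grip_width: -0.0004
finger_force: 1.1
```

Request:
drive_tool(deltas="0 0 -0.03 0 0; 0 0 0 0 0")

```text
time: 9.05
eef_pos: [0.5268, 0.0888, 0.0353]
tcp_rot: [-3.141, 0.0, 1.388]
contact_force: [1.7, -1.5, 0.3]
grip_width: -0.0
finger_force: 1.1
```

Request:
drive_tool(deltas="0 0 -0.03 0 0; 0 0 0 0 0")

```text
time: 9.22
eef_pos: [0.5253, 0.0891, 0.0352]
tcp_rot: [-3.141, 0.0, 1.388]
contact_force: [1.8, -2.0, -0.1]
grip_width: 0.0003
finger_force: 1.1
```

Request:
drive_tool(deltas="0 0 -0.03 0 0; 0 0 0 0 0")

```text
time: 9.38
eef_pos: [0.5238, 0.0893, 0.0353]
tcp_rot: [-3.141, 0.0, 1.388]
contact_force: [1.9, -2.0, -0.3]
grip_width: 0.0003
finger_force: 1.1
```

Request:
drive_tool(deltas="0 0 -0.03 0 0; 0 0 0 0 0")

```text
time: 9.55
eef_pos: [0.5223, 0.0896, 0.0353]
tcp_rot: [-3.141, 0.0, 1.388]
contact_force: [2.8, -1.4, -0.2]
grip_width: -0.0
finger_force: 1.1
```

Request:
drive_tool(deltas="0 0 -0.03 0 0; 0 0 0 0 0")

```text
time: 9.72
eef_pos: [0.5209, 0.0899, 0.0353]
tcp_rot: [-3.141, 0.0, 1.388]
contact_force: [1.3, -0.4, 0.6]
grip_width: -0.0001
finger_force: 1.2
```

```bash
python3 - <<'E'
from h import *
rep();snap('wrist','w4')
E
```

```text
t 9.72 jigpos [ 0.0231 -0.0085  0.0353] toolx ang in jig 1.571 j6 0.296 F [ 1.3 -0.4  0.6] M [-0.22 -0.42  0.04] w -0.0001
```

View pics/w4.png

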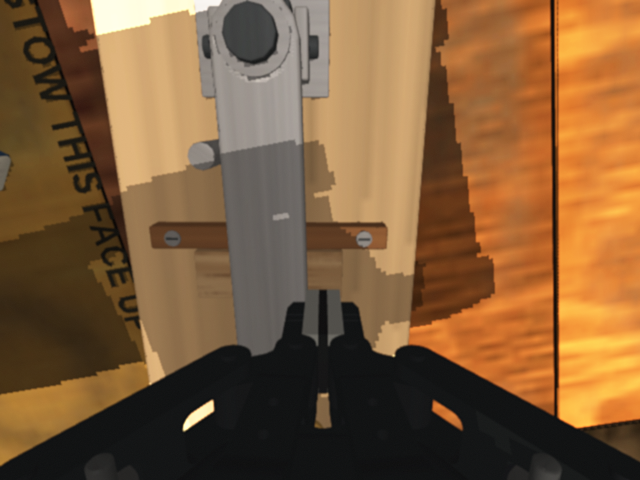

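The strap is nearly at the stop pin (pin at (205,155), strap edge at about (220,155)), with the block still flush with the fence. I'll keep pushing until the stop bears.

Request:
drive_tool(deltas="0 0 -0.03 0 0; 0 0 0 0 0")

```text
time: 9.93
eef_pos: [0.5195, 0.0901, 0.0353]
tcp_rot: [-3.141, 0.0, 1.388]
contact_force: [1.8, -1.3, 0.6]
grip_width: -0.0004
finger_force: 1.2
```

Request:
drive_tool(deltas="0 0 -0.03 0 0; 0 0 0 0 0")

```text
time: 10.1
eef_pos: [0.5185, 0.0904, 0.0354]
tcp_rot: [3.141, -0.0, 1.388]
contact_force: [5.5, -4.3, -0.9]
grip_width: -0.0001
finger_force: 2.8
```

Request:
drive_tool(deltas="0 0 -0.02 0 0; 0 0 0 0 0")

```text
time: 10.27
eef_pos: [0.5181, 0.0905, 0.0355]
tcp_rot: [3.14, -0.0, 1.388]
contact_force: [7.8, -4.7, -3.3]
grip_width: -0.0
finger_force: 3.9
```

Request:
drive_tool(deltas="0 0 -0.02 0 0; 0 0 0 0 0; 0 0 0 0 0")

```text
time: 10.52
eef_pos: [0.5177, 0.0906, 0.0355]
tcp_rot: [3.139, -0.0, 1.388]
contact_force: [8.3, -6.0, -3.8]
grip_width: -0.0002
finger_force: 4.9
```

Request:
drive_tool(deltas="0 0 0.2 0 0; 0 0 0 -0.5 0; 0 0 0 -0.8 0; 0 0 0 -0.8 0; 0 0 0 -0.8 0; 0 0 0 -0.8 0; 0 -0.6 -0.15 -0.5 0; 0 -0.6 -0.15 0 0; 0 -0.6 -0.15 0 0; 0 -0.4 -0.15 0 0")

```text
time: 11.35
eef_pos: [0.4757, -0.0154, 0.2459]
tcp_rot: [3.141, 0.0, 1.388]
contact_force: [1.0, 0.2, -0.2]
grip_width: 0.0002
finger_force: 0.0
```

Request:
drive_tool(deltas="0 0 0 0 0; 0 0 0 0 0; 0 0 0 0 0")

```text
time: 11.6
eef_pos: [0.4769, -0.0136, 0.2454]
tcp_rot: [-3.141, -0.0, 1.388]
contact_force: [0.1, -0.2, 1.1]
grip_width: 0.0004
finger_force: 0.0
```

```bash
python3 - <<'E'
from h import *
rep();snap('wrist','w5');snap('top','t5')
J=np.load('J.npy')
for p in ((0,-.105,.0845),(0.03,-.105,.0845),(0,-.075,.0845)):q=(J@np.r_[p,1])[:3];print(px('w5',q),px('t5',q))
E
```

```text
t 11.6 jigpos [-0.0013 -0.1182  0.2454] toolx ang in jig 1.5704 j6 0.091 F [ 0.1 -0.2  1.1] M [ 0.1  -0.04  0.01] w 0.0004
[323.75158603 201.8124495 ] [349.2102416  272.34431417]
[360.93597704 201.76013215] [351.13683337 260.00657411]
[323.73168106 164.12105161] [336.62738802 270.27198483]
```

View pics/w5.png

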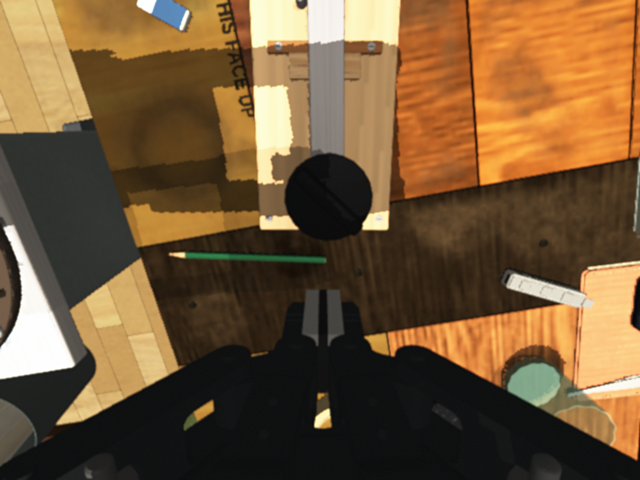

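```bash
python3 - <<'E'
from h import *
a=cv2.imread('pics/w5.png')[140:250,270:390]
g=(255*(a/255.)**0.45).astype(np.uint8)
cv2.imwrite('pics/c5.png',cv2.resize(g,None,fx=5,fy=5,interpolation=cv2.INTER_CUBIC))
J=np.load('J.npy')
for p in ((-.065,-.15,.016),(.065,-.15,.016),(-.05,.012,.025),(.05,.012,.025),(-.015,-.02,.0395),(.015,-.02,.0395),(-.015,.04,.0395),(.015,.04,.0395)):print(p,px('w5',(J@np.r_[p,1])[:3]).round(1))
E
```

```text
(-0.065, -0.15, 0.016) [259.4 232.2]
(0.065, -0.15, 0.016) [387.7 232. ]
(-0.05, 0.012, 0.025) [265.8  55.4]
(0.05, 0.012, 0.025) [381.2  55.2]
(-0.015, -0.02, 0.0395) [306.   93.5]
(0.015, -0.02, 0.0395) [341.1  93.4]
(-0.015, 0.04, 0.0395) [305.   14.3]
(0.015, 0.04, 0.0395) [342.   14.2]
```

View pics/c5.png

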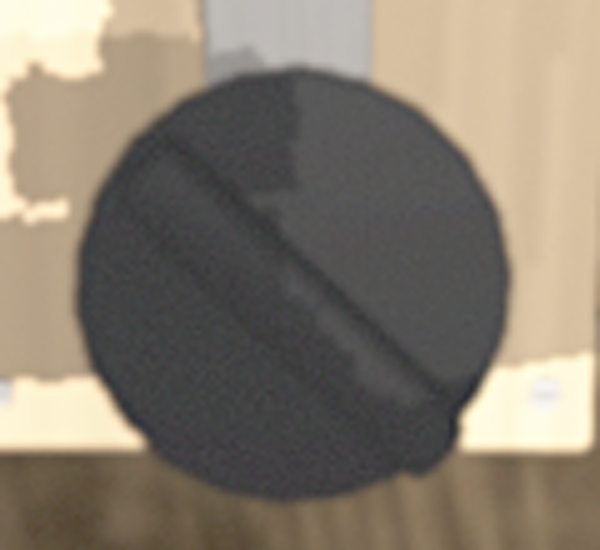

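The crop shows the disc centred at about image (329,197) and the bar along about -0.75 rad in the jig. I'll turn the tool so it can close across the bar, and descend with a half-open gripper.

Request:
drive_tool(deltas="0.5 0.32 0.066 0 0; 0.5 0 0 0 -0.075; 0.5 0 0 0 -0.075; 0.5 0 0 0 -0.075; 0.5 0 0 0 -0.075; 0.5 0 0 0 -0.075; 0.5 0 0 0 -0.075; 0.5 0 0 0 -0.073; 0.5 0 0 0.6 0; 0.5 0 0 0.6 0")

```text
time: 12.53
eef_pos: [0.4845, 0.0022, 0.1857]
tcp_rot: [3.139, 0.002, 2.212]
contact_force: [0.5, -0.2, -0.7]
grip_width: 0.0428
finger_force: 0.0
```

Request:
drive_tool(deltas="0.5 0 0 0.6 0; 0.5 0 0 0.6 0; 0.5 0 0 0.5 0; 0.5 0 0 0.2 0; 0.5 0 0 0 0")

```text
time: 12.95
eef_pos: [0.4816, 0.002, 0.0883]
tcp_rot: [-3.138, -0.003, 2.211]
contact_force: [-1.0, -0.1, -0.6]
grip_width: 0.0422
finger_force: 0.0
```

```bash
python3 - <<'E'
from h import *
rep();snap('wrist','w6');snap('scene','s6')
E
```

```text
t 12.95 jigpos [ 0.0005 -0.1021  0.0883] toolx ang in jig 2.3934 j6 -0.699 F [-1.  -0.1 -0.6] M [-0.02  0.01 -0.01] w 0.0422
```

Request:
drive_tool(deltas="0 0 0 0 0; 0 0 0 0 0; 0 0 0 0 0; 0 0 0 0 0; 0 0 0 0 0; 0 0 0 0 0", squeeze=40)

```text
time: 13.55
eef_pos: [0.4832, 0.0013, 0.0907]
tcp_rot: [3.141, 0.001, 2.21]
contact_force: [0.8, -0.5, 2.8]
grip_width: 0.0116
finger_force: 44.3
```

```bash
python3 - <<'E'
from h import *
rep();snap('wrist','w7')
a=cv2.imread('pics/w7.png')
g=(255*(a/255.)**0.5).astype(np.uint8)
cv2.imwrite('pics/c7.png',g)
E
```

```text
t 13.55 jigpos [ 0.0022 -0.1025  0.0907] toolx ang in jig 2.3924 j6 -0.699 F [ 0.8 -0.5  2.8] M [ 0.12 -0.2  -0.02] w 0.0116
```

View pics/c7.png

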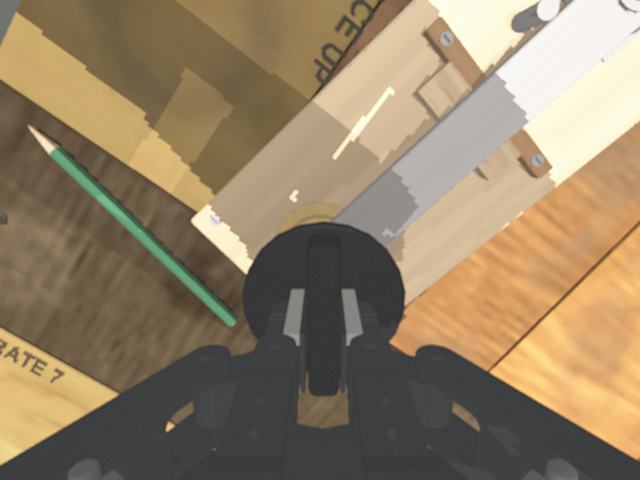

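The bar (image (322,310)) is gripped centrally with the lateral forces near zero. I'll press down towards the rim.

Request:
drive_tool(deltas="0 0 0 0.04 0; 0 0 0 0.04 0; 0 0 0 0 0", squeeze=70)

```text
time: 13.85
eef_pos: [0.4834, 0.0012, 0.0868]
tcp_rot: [3.141, 0.001, 2.21]
contact_force: [-2.6, -1.8, 24.0]
grip_width: 0.0108
finger_force: 76.6
```

Request:
drive_tool(deltas="0 0 0 0.03 0; 0 0 0 0 0")

```text
time: 14.02
eef_pos: [0.4838, 0.0012, 0.0863]
tcp_rot: [3.14, 0.002, 2.21]
contact_force: [-6.8, -2.0, 48.9]
grip_width: 0.0107
finger_force: 79.8
```

```bash
python3 -c "
from h import *
rep()"
```

```text
t 14.02 jigpos [ 0.0028 -0.1025  0.0863] toolx ang in jig 2.3926 j6 -0.699 F [-6.8 -2.  48.9] M [-0.1   1.21 -0.02] w 0.0107
```

Request:
drive_tool(deltas="0 0 0 -0.04 0; 0 0 0 0 0.05; 0 0 0 0 0.05; 0 0 0 0 0")

```text
time: 14.35
eef_pos: [0.4833, 0.0012, 0.0872]
tcp_rot: [3.141, 0.001, 2.047]
contact_force: [-1.9, -1.5, 17.0]
grip_width: 0.0107
finger_force: 75.6
```

Request:
drive_tool(deltas="0 0 0 0 0.06; 0 0 0 0 0.06; 0 0 0 0 0")

```text
time: 14.6
eef_pos: [0.4833, 0.0012, 0.0872]
tcp_rot: [3.141, 0.0, 1.858]
contact_force: [-0.6, -1.2, 16.6]
grip_width: 0.0108
finger_force: 75.5
```

```bash
python3 -c "
from h import *
rep()"
```

```text
t 14.6 jigpos [ 0.0023 -0.1025  0.0872] toolx ang in jig 2.0404 j6 -0.347 F [-0.6 -1.2 16.6] M [-0.12  0.14 -0.05] w 0.0108
```

Request:
drive_tool(deltas="0 0 0 0 0.06; 0 0 0 0 0.06; 0 0 0 0 0")

```text
time: 14.85
eef_pos: [0.4834, 0.0012, 0.0872]
tcp_rot: [3.14, 0.0, 1.669]
contact_force: [-0.3, -1.8, 16.4]
grip_width: 0.0107
finger_force: 75.6
```

Request:
drive_tool(deltas="0 0 0 0 0.06; 0 0 0 0 0.06; 0 0 0 0 0")

```text
time: 15.1
eef_pos: [0.4835, 0.0012, 0.0872]
tcp_rot: [3.14, 0.0, 1.481]
contact_force: [-0.2, -2.0, 18.9]
grip_width: 0.0108
finger_force: 75.6
```

Request:
drive_tool(deltas="0 0 0 0 0.06; 0 0 0 0 0.06; 0 0 0 0 0")

```text
time: 15.35
eef_pos: [0.4834, 0.0013, 0.0872]
tcp_rot: [3.14, -0.0, 1.292]
contact_force: [-2.4, 1.3, 17.2]
grip_width: 0.0105
finger_force: 75.7
```

Request:
drive_tool(deltas="0 0 0 0 0.06; 0 0 0 0 0.06; 0 0 0 0 0")

```text
time: 15.6
eef_pos: [0.4829, 0.0013, 0.0869]
tcp_rot: [3.141, -0.0, 1.104]
contact_force: [-1.5, 0.1, 13.3]
grip_width: 0.0112
finger_force: 75.2
```

Request:
drive_tool(deltas="0 0 0 0 0.06; 0 0 0 0 0.06; 0 0 0 0 0")

```text
time: 15.85
eef_pos: [0.4829, 0.0012, 0.0867]
tcp_rot: [3.141, 0.0, 0.917]
contact_force: [0.3, -2.4, 3.6]
grip_width: 0.011
finger_force: 73.9
```

Request:
drive_tool(deltas="0 0 0 0 0.06; 0 0 0 0 0.06; 0 0 0 0 0")

```text
time: 16.1
eef_pos: [0.4828, 0.0013, 0.0867]
tcp_rot: [3.142, 0.0, 0.731]
contact_force: [1.1, -2.3, 4.9]
grip_width: 0.0108
finger_force: 74.0
```

```bash
python3 -c "
from h import *
rep()"
```

```text
t 16.1 jigpos [ 0.0018 -0.1026  0.0867] toolx ang in jig 0.9143 j6 0.779 F [ 1.1 -2.3  4.9] M [-0.23 -0.22  0.01] w 0.0108
```

The force dropped from 17 to 4 N, so the lugs are in the gaps. I'll press down.

Request:
drive_tool(deltas="0 0 0 0.04 0; 0 0 0 0 0")

```text
time: 16.27
eef_pos: [0.4825, 0.0013, 0.0845]
tcp_rot: [-3.141, 0.0, 0.739]
contact_force: [-0.5, -1.4, 3.8]
grip_width: 0.0107
finger_force: 73.8
```

Request:
drive_tool(deltas="0 0 0 0.04 0; 0 0 0 0 0")

```text
time: 16.43
eef_pos: [0.4824, 0.0013, 0.0825]
tcp_rot: [-3.141, 0.001, 0.738]
contact_force: [-0.2, -2.9, 3.9]
grip_width: 0.0106
finger_force: 73.9
```

Request:
drive_tool(deltas="0 0 0 0.04 0; 0 0 0 0.04 0; 0 0 0 0 0")

```text
time: 16.68
eef_pos: [0.4826, 0.0013, 0.0786]
tcp_rot: [-3.141, 0.0, 0.738]
contact_force: [-0.2, -2.3, 8.4]
grip_width: 0.0107
finger_force: 74.4
```

Request:
drive_tool(deltas="0 0 0 0.03 0; 0 0 0 0 0; 0 0 0 0 0")

```text
time: 16.93
eef_pos: [0.4827, 0.0013, 0.0773]
tcp_rot: [-3.141, 0.0, 0.738]
contact_force: [-0.3, -2.4, 8.0]
grip_width: 0.0111
finger_force: 74.5
```

Request:
drive_tool(deltas="0 0 0 0.02 0; 0 0 0 0 0; 0 0 0 0 0")

```text
time: 17.18
eef_pos: [0.4827, 0.0013, 0.0764]
tcp_rot: [-3.142, 0.0, 0.738]
contact_force: [-2.0, -2.4, 9.9]
grip_width: 0.0108
finger_force: 74.6
```

Request:
drive_tool(deltas="0 0 0 0.02 0; 0 0 0 0 0; 0 0 0 0 0")

```text
time: 17.43
eef_pos: [0.4827, 0.0013, 0.0754]
tcp_rot: [-3.142, 0.0, 0.737]
contact_force: [-1.6, -1.6, 10.4]
grip_width: 0.0111
finger_force: 74.6
```

Request:
drive_tool(deltas="0 0 0 0.015 0; 0 0 0 0 0; 0 0 0 0 0")

```text
time: 17.68
eef_pos: [0.4828, 0.0013, 0.0747]
tcp_rot: [3.142, 0.0, 0.737]
contact_force: [-0.9, -2.9, 9.8]
grip_width: 0.0109
finger_force: 74.7
```

Request:
drive_tool(deltas="0 0 0 0 0.06; 0 0 0 0 0.06; 0 0 0 0 0")

```text
time: 17.93
eef_pos: [0.4828, 0.0013, 0.0747]
tcp_rot: [3.142, 0.0, 0.542]
contact_force: [-1.3, -2.8, 9.2]
grip_width: 0.0109
finger_force: 74.7
```

Request:
drive_tool(deltas="0 0 0 0 0.06; 0 0 0 0 0.06; 0 0 0 0 0")

```text
time: 18.18
eef_pos: [0.4828, 0.0013, 0.0747]
tcp_rot: [3.141, -0.0, 0.354]
contact_force: [-1.3, -2.7, 9.7]
grip_width: 0.011
finger_force: 74.7
```

```bash
python3 -c "
from h import *
rep()"
```

```text
t 18.18 jigpos [ 0.0018 -0.1026  0.0747] toolx ang in jig 0.5368 j6 1.157 F [-1.3 -2.7  9.7] M [-0.32  0.17  0.06] w 0.011
```

Request:
drive_tool(deltas="0 0 0 0 0.06; 0 0 0 0 0.06; 0 0 0 0 0")

```text
time: 18.43
eef_pos: [0.4828, 0.0012, 0.0747]
tcp_rot: [3.141, -0.0, 0.166]
contact_force: [-0.0, -4.7, 10.4]
grip_width: 0.0109
finger_force: 74.7
```

Request:
drive_tool(deltas="0 0 0 0 0.06; 0 0 0 0 0.06; 0 0 0 0 0")

```text
time: 18.68
eef_pos: [0.4828, 0.0012, 0.0747]
tcp_rot: [3.141, -0.0, -0.023]
contact_force: [-0.8, -4.4, 9.6]
grip_width: 0.0108
finger_force: 74.6
```

Request:
drive_tool(deltas="0 0 0 0 0.06; 0 0 0 0 0.06; 0 0 0 0 0")

```text
time: 18.93
eef_pos: [0.4828, 0.0011, 0.0747]
tcp_rot: [3.141, -0.0, -0.211]
contact_force: [-1.0, -5.3, 9.6]
grip_width: 0.0104
finger_force: 74.7
```

```bash
python3 -c "
from h import *
rep()"
```

```text
t 18.93 jigpos [ 0.0018 -0.1027  0.0747] toolx ang in jig -0.0286 j6 1.722 F [-1.  -5.3  9.6] M [-0.63  0.17 -0.  ] w 0.0104
```

Request:
drive_tool(deltas="0 0 0 0 0.06; 0 0 0 0 0.06; 0 0 0 0 0")

```text
time: 19.18
eef_pos: [0.4828, 0.0011, 0.0747]
tcp_rot: [3.141, -0.0, -0.4]
contact_force: [-1.1, -5.1, 10.2]
grip_width: 0.0108
finger_force: 74.7
```

Request:
drive_tool(deltas="0 0 0 0 0.06; 0 0 0 0 0.06; 0 0 0 0 0")

```text
time: 19.43
eef_pos: [0.4828, 0.0011, 0.0747]
tcp_rot: [3.141, -0.0, -0.588]
contact_force: [-1.8, -5.7, 9.4]
grip_width: 0.0111
finger_force: 74.7
```

```bash
python3 -c "
from h import *
rep()"
```

```text
t 19.43 jigpos [ 0.0018 -0.1028  0.0747] toolx ang in jig -0.4056 j6 2.099 F [-1.8 -5.7  9.4] M [-0.89  0.27 -0.02] w 0.0111
```

Request:
drive_tool(deltas="0 0 0 -0.04 0; 0 0 0 0 0; 0 0 0 0 0")

```text
time: 19.68
eef_pos: [0.4823, 0.0011, 0.0762]
tcp_rot: [3.141, 0.001, -0.582]
contact_force: [-0.7, -6.9, 0.4]
grip_width: 0.0111
finger_force: 73.4
```

Request:
drive_tool(deltas="0 0 0 -0.02 0; 0 0 0 0 0; 0 0 0 0 0")

```text
time: 19.93
eef_pos: [0.482, 0.0011, 0.0767]
tcp_rot: [3.14, 0.001, -0.582]
contact_force: [1.8, -6.8, -14.2]
grip_width: 0.0109
finger_force: 71.5
```

The thread has caught: pulling up 2 mm now gives -14 N. I'll go back down and keep tightening.

Request:
drive_tool(deltas="0 0 0 0.06 0; 0 0 0 0 0.06; 0 0 0 0 0.06; 0 0 0 0 0")

```text
time: 20.27
eef_pos: [0.4825, 0.0011, 0.0744]
tcp_rot: [3.141, 0.0, -0.777]
contact_force: [-0.9, -5.6, 6.1]
grip_width: 0.0112
finger_force: 74.1
```

Request:
drive_tool(deltas="0 0 0 0 0.06; 0 0 0 0 0.06; 0 0 0 0 0")

```text
time: 20.52
eef_pos: [0.4825, 0.001, 0.0745]
tcp_rot: [3.141, 0.0, -0.965]
contact_force: [-1.8, -6.9, 8.5]
grip_width: 0.0106
finger_force: 74.4
```

```bash
python3 -c "
from h import *
rep()"
```

```text
t 20.52 jigpos [ 0.0015 -0.1029  0.0745] toolx ang in jig -0.7826 j6 2.476 F [-1.8 -6.9  8.5] M [-1.05  0.3  -0.07] w 0.0106
```

Request:
drive_tool(deltas="0 0 0 0 0.06; 0 0 0 0 0.06; 0 0 0 0 0")

```text
time: 20.77
eef_pos: [0.4824, 0.001, 0.0746]
tcp_rot: [3.141, -0.0, -1.154]
contact_force: [-2.6, -6.7, 10.3]
grip_width: 0.0107
finger_force: 74.7
```

Request:
drive_tool(deltas="0 0 0 0 0.06; 0 0 0 0 0.06; 0 0 0 0 0")

```text
time: 21.02
eef_pos: [0.482, 0.001, 0.0746]
tcp_rot: [3.14, 0.0, -1.342]
contact_force: [-3.4, -6.0, 11.6]
grip_width: 0.0104
finger_force: 74.8
```

```bash
python3 -c "
from h import *
rep()"
```

```text
t 21.02 jigpos [ 0.0011 -0.103   0.0746] toolx ang in jig -1.1594 j6 2.853 F [-3.4 -6.  11.6] M [-1.02  0.74  0.1 ] w 0.0104
```

Request:
drive_tool(deltas="0 0 0 -0.03 0; 0 0 0 0 0; 0 0 0 0 0")

```text
time: 21.27
eef_pos: [0.4818, 0.0011, 0.0755]
tcp_rot: [3.14, 0.0, -1.336]
contact_force: [-1.9, -5.9, -4.3]
grip_width: 0.011
finger_force: 72.7
```

Request:
drive_tool(deltas="0 0 0 -0.02 0; 0 0 0 0 0; 0 0 0 0 0")

```text
time: 21.52
eef_pos: [0.4815, 0.0011, 0.0759]
tcp_rot: [3.139, 0.0, -1.336]
contact_force: [2.2, -6.5, -19.7]
grip_width: 0.0107
finger_force: 70.7
```

The thread is holding and drawing down, but joint 6 is near its limit. I'll let go, turn back half a turn above the bar and regrip.

Request:
drive_tool(deltas="0 0 0 0.035 0; 0 0 0 0 0; 0.5 0 0 0 0; 0.5 0 0 0 0; 0.5 0 0 0 0; 0.5 0 0 0 0; 0.5 0 0 0 0; 0.5 0 0 -0.4 0; 0.5 0 0 -0.5 0; 0.5 0 0 0 0")

```text
time: 22.35
eef_pos: [0.4846, 0.0013, 0.1234]
tcp_rot: [-3.138, -0.001, -1.34]
contact_force: [2.5, -0.1, 0.1]
grip_width: 0.0427
finger_force: 0.0
```

```bash
python3 -c "
from h import *
rep()"
```

```text
t 22.35 jigpos [ 0.0036 -0.1022  0.1234] toolx ang in jig -1.1569 j6 2.851 F [ 2.5 -0.1  0.1] M [-0.03 -0.06 -0.04] w 0.0427
```

Request:
drive_tool(deltas="0.5 0 0 0 -0.077; 0.5 0 0 0 -0.077; 0.5 0 0 0 -0.077; 0.5 0 0 0 -0.077; 0.5 0 0 0 -0.077; 0.5 0 0 0 -0.077; 0.5 0 0 0 -0.077; 0.5 0 0 0 -0.077; 0.5 0 0 0 -0.077; 0.5 0 0 0 -0.077")

```text
time: 23.18
eef_pos: [0.4827, 0.0014, 0.1201]
tcp_rot: [3.142, 0.0, -0.124]
contact_force: [-1.0, 0.1, 0.0]
grip_width: 0.0429
finger_force: 0.0
```

Request:
drive_tool(deltas="0.5 0 0 0 -0.077; 0.5 0 0 0 -0.077; 0.5 0 0 0 -0.077; 0.5 0 0 0 -0.077; 0.5 0 0 0 -0.077; 0.5 0 0 0 -0.077; 0.5 0 0 0 -0.077; 0.5 0 0 0 -0.077; 0.5 0 0 0 -0.077; 0.5 0 0 0 -0.077")

```text
time: 24.02
eef_pos: [0.4828, 0.0014, 0.1201]
tcp_rot: [3.142, -0.0, 1.085]
contact_force: [-0.5, 0.4, 0.5]
grip_width: 0.0427
finger_force: 0.0
```

Request:
drive_tool(deltas="0.5 0 0 0 -0.077; 0.5 0 0 0 -0.077; 0.5 0 0 0 -0.077; 0.5 0 0 0 -0.077; 0.5 0 0 0 -0.077; 0.5 0 0 0 -0.075; 0.5 0 0 0 0")

```text
time: 24.6
eef_pos: [0.4828, 0.0014, 0.1201]
tcp_rot: [-3.142, -0.0, 1.808]
contact_force: [-0.2, 0.6, 0.2]
grip_width: 0.0424
finger_force: 0.0
```

```bash
python3 -c "
from h import *
rep()"
```

```text
t 24.6 jigpos [ 0.0017 -0.1025  0.1201] toolx ang in jig 1.9909 j6 -0.297 F [-0.2  0.6  0.2] M [-0.03  0.04 -0.03] w 0.0424
```

Request:
drive_tool(deltas="0.5 0 0 0.4 0; 0.5 0 0 0.3 0; 0.5 0 0 0.06 0; 0.5 0 0 0 0")

```text
time: 24.93
eef_pos: [0.482, 0.0014, 0.0815]
tcp_rot: [-3.14, -0.001, 1.799]
contact_force: [-1.1, 0.6, 1.0]
grip_width: 0.0428
finger_force: 0.0
```

Request:
drive_tool(deltas="0.5 0 0 0.06 0; 0.5 0 0 0.06 0; 0.5 0 0 0 0; 0.5 0 0 0 0")

```text
time: 25.27
eef_pos: [0.483, 0.0013, 0.0766]
tcp_rot: [3.141, 0.0, 1.801]
contact_force: [0.1, -0.2, 0.1]
grip_width: 0.0427
finger_force: 0.0
```

Request:
drive_tool(deltas="0 0 0 0 0; 0 0 0 0 0; 0 0 0 0 0; 0 0 0 0 0; 0 0 0 0 0; 0 0 0 0 0", squeeze=80)

```text
time: 25.77
eef_pos: [0.4822, 0.0012, 0.0765]
tcp_rot: [-3.141, 0.0, 1.801]
contact_force: [-4.0, -2.8, 6.1]
grip_width: 0.0102
finger_force: 79.9
```

```bash
python3 -c "
from h import *
rep()"
```

```text
t 25.77 jigpos [ 0.0013 -0.1028  0.0765] toolx ang in jig 1.9842 j6 -0.29 F [-4.  -2.8  6.1] M [-0.51  0.63  0.03] w 0.0102
```

Request:
drive_tool(deltas="0 0 0 0.01 0.06; 0 0 0 0 0.06; 0 0 0 0 0")

```text
time: 26.02
eef_pos: [0.4819, 0.0013, 0.0762]
tcp_rot: [-3.14, 0.0, 1.608]
contact_force: [-7.0, -2.4, 14.4]
grip_width: 0.0105
finger_force: 84.0
```

```bash
python3 -c "
from h import *
rep()"
```

```text
t 26.02 jigpos [ 0.0009 -0.1028  0.0762] toolx ang in jig 1.7905 j6 -0.096 F [-7.  -2.4 14.4] M [-0.31  1.23  1.11] w 0.0105
```

Request:
drive_tool(deltas="0 0 0 0.01 0.06; 0 0 0 0 0.06; 0 0 0 0 0")

```text
time: 26.27
eef_pos: [0.4821, 0.0012, 0.0761]
tcp_rot: [-3.141, 0.001, 1.421]
contact_force: [-7.8, -1.4, 24.1]
grip_width: 0.0104
finger_force: 118.4
```

```bash
python3 -c "
from h import *
rep()"
```

```text
t 26.27 jigpos [ 0.0011 -0.1028  0.0761] toolx ang in jig 1.604 j6 0.091 F [-7.8 -1.4 24.1] M [-0.19  1.47  2.52] w 0.0104
```

Request:
drive_tool(deltas="0 0 0 -0.01 -0.06; 0 0 0 0 0; 0 0 0 0 0")

```text
time: 26.52
eef_pos: [0.4819, 0.0013, 0.0762]
tcp_rot: [-3.14, 0.001, 1.521]
contact_force: [-6.8, -2.5, 13.9]
grip_width: 0.0106
finger_force: 92.7
```

```bash
python3 -c "
from h import *
rep()"
```

```text
t 26.52 jigpos [ 0.0009 -0.1028  0.0762] toolx ang in jig 1.7041 j6 -0.009 F [-6.8 -2.5 13.9] M [-0.3   1.24  1.61] w 0.0106
```

Request:
drive_tool(deltas="0 0 0 -0.01 -0.05; 0 0 0 0 0; 0 0 0 0 0")

```text
time: 26.77
eef_pos: [0.4817, 0.0013, 0.0763]
tcp_rot: [-3.14, 0.0, 1.599]
contact_force: [-5.7, -1.9, 6.3]
grip_width: 0.0104
finger_force: 83.3
```

```bash
python3 -c "
from h import *
rep()"
```

```text
t 26.77 jigpos [ 0.0007 -0.1028  0.0763] toolx ang in jig 1.7818 j6 -0.088 F [-5.7 -1.9  6.3] M [-0.27  0.92  1.13] w 0.0104
```

Request:
drive_tool(deltas="0 0 0 0 -0.05; 0 0 0 0 -0.04; 0 0 0 0 0; 0 0 0 0 0")

```text
time: 27.1
eef_pos: [0.4819, 0.0013, 0.0765]
tcp_rot: [-3.14, -0.0, 1.739]
contact_force: [-5.9, -1.9, 9.4]
grip_width: 0.0108
finger_force: 80.6
```

```bash
python3 -c "
from h import *
rep()"
```

```text
t 27.1 jigpos [ 0.0009 -0.1028  0.0765] toolx ang in jig 1.922 j6 -0.228 F [-5.9 -1.9  9.4] M [-0.43  1.02  0.15] w 0.0108
```

Request:
drive_tool(deltas="0.5 0 0 0 0; 0.5 0 0 0 0; 0.5 0 0 0 0; 0.5 0 0 0 0; 0.5 0 0 -0.4 0; 0.5 0 0 -0.5 0; 0 0 0 0 0; 0 0 0 0 0; 0 0 0 0 0; 0 0 0 0 0")

```text
time: 27.93
eef_pos: [0.4824, 0.0014, 0.1206]
tcp_rot: [-3.141, -0.0, 1.738]
contact_force: [-0.5, -1.0, -0.2]
grip_width: 0.0002
finger_force: 0.0
```

Request:
drive_tool(deltas="0 0 0 0 0; 0 0 0 0.4 0; 0 0 0 0.06 0; 0 0 0 0 0; 0 0 0 0 0")

```text
time: 28.35
eef_pos: [0.4824, 0.0014, 0.0981]
tcp_rot: [-3.14, -0.0, 1.738]
contact_force: [-0.2, 0.0, 0.0]
grip_width: -0.0001
finger_force: 0.0
```

```bash
python3 - <<'E'
from h import *
rep();snap('wrist','w8')
E
```

```text
t 28.35 jigpos [ 0.0013 -0.1026  0.0981] toolx ang in jig 1.9212 j6 -0.228 F [-0.2  0.   0. ] M [-0.09 -0.02  0.02] w -0.0001
```

Now I'll lower it step by step to touch the bar's top: 88 mm if locked, 90 to 91 mm if not.

Request:
drive_tool(deltas="0 0 0 0.04 0; 0 0 0 0.04 0; 0 0 0 0.04 0; 0 0 0 0 0; 0 0 0 0 0")

```text
time: 28.82
eef_pos: [0.4827, 0.0014, 0.0923]
tcp_rot: [-3.141, -0.0, 1.738]
contact_force: [0.6, -0.1, 0.5]
grip_width: -0.0001
finger_force: 0.0
```

Request:
drive_tool(deltas="0 0 0 0.02 0; 0 0 0 0 0; 0 0 0 0 0")

```text
time: 29.07
eef_pos: [0.4828, 0.0013, 0.0913]
tcp_rot: [-3.142, 0.0, 1.739]
contact_force: [0.0, 0.3, 0.2]
grip_width: 0.0003
finger_force: 0.0
```

Request:
drive_tool(deltas="0 0 0 0.02 0; 0 0 0 0 0; 0 0 0 0 0")

```text
time: 29.32
eef_pos: [0.4828, 0.0014, 0.0903]
tcp_rot: [-3.141, -0.0, 1.739]
contact_force: [-0.6, 0.6, 0.7]
grip_width: 0.0
finger_force: 0.0
```

Request:
drive_tool(deltas="0 0 0 0.02 0; 0 0 0 0 0; 0 0 0 0 0")

```text
time: 29.57
eef_pos: [0.4828, 0.0014, 0.0893]
tcp_rot: [-3.142, -0.0, 1.738]
contact_force: [-0.1, 0.2, -0.1]
grip_width: 0.0004
finger_force: 0.0
```

Request:
drive_tool(deltas="0 0 0 0.015 0; 0 0 0 0 0; 0 0 0 0 0")

```text
time: 29.82
eef_pos: [0.4828, 0.0014, 0.0885]
tcp_rot: [-3.141, -0.0, 1.739]
contact_force: [0.6, 0.1, 0.6]
grip_width: -0.0004
finger_force: 0.0
```

Request:
drive_tool(deltas="0 0 0 0.015 0; 0 0 0 0 0; 0 0 0 0 0")

```text
time: 30.07
eef_pos: [0.4829, 0.0014, 0.0879]
tcp_rot: [3.141, 0.0, 1.739]
contact_force: [0.6, 0.1, 1.3]
grip_width: 0.0004
finger_force: 1.0
```

The bar's top is touched at 88.0 mm, so the disc is at 68 mm, which is the locked height. I'll retreat and hand in.

Request:
drive_tool(deltas="0 0 0 -0.5 0; 0 0 0 -0.8 0; 0 0 0 -0.8 0; 0 0 0 0 0; 0 0 0 0 0; 0 0 0 0 0; 0 0 0 0 0")

```text
time: 30.65
eef_pos: [0.482, 0.0014, 0.1918]
tcp_rot: [-3.14, -0.0, 1.739]
contact_force: [0.5, -0.2, 0.0]
grip_width: 0.0002
finger_force: 0.0
```

```bash
python3 -c "
from h import *
rep();print(ctrl.close_job())"
```

```text
t 30.65 jigpos [ 0.001  -0.1026  0.1918] toolx ang in jig 1.9213 j6 -0.228 F [ 0.5 -0.2  0. ] M [ 0.04  0.01 -0.02] w 0.0002
the job is handed in; nothing more can be done
None
```

I handed the job in at 30.7 s, and no verdict came back: the block looked flush to the fence and the strap was pushed up to its stop pin; the knob reads locked, with its disc at 68 mm by touch, but I did not measure the strap's clamping force on the block or re-check the block after locking.

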